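Clamp a sensor canister in the ratchet vise and draw its quarter-turn plug

ROBOT

A 7-joint arm with a two-finger parallel gripper is mounted at the origin on the work surface; the furniture and walls round the work are solid. World frame = base frame: x ahead of the robot, y to its left, z up, the work surface at z = 0. Lengths are in m, angles in rad, forces in N, time in s.
With the tool pointing down it reaches from about 0.4 to 0.9 m from the base axis. Payload 5.5 kg.
Tool frame: the origin (TCP) lies at the very end of the fingers, on their centre line; the grasp point (between the pads) lies robot.grip_point_offset behind it (robot.grip_point_offset is the distance from the TCP to the grasp point, in m); z points along the fingers, y is the line along which they close (so a half turn about z gives the same grasp; the last joint's range is limited). The gripper opens to 92 mm and grips with 3 to 60 N. Pads are 19 mm wide; open, the fingers measure 130 mm over their backs; the gripper's body (75 mm by 190 mm) begins 47 mm behind the grasp point.
Start: joints at [-1.079, 0.501, -0.427, 1.55, 0.221, 1.138, -0.21], TCP at [0.147, 0.633, 0.227] pointing down, gripper open.
Joint ranges: [-2.88, 2.88], [-0.31, 2.03], [-1.54, 1.56], [0.2, 2.42], [-1.41, 4.55], [0.19, 2.02], [-2.57, 2.57]. Speed limits (rad/s): [2.57, 2.57, 3.14, 3.14, 3.14, 3.14, 3.14].

INTERFACE

Orientations are given as a rotation vector (axis times angle).
In Python, from plant import robot gives the robot as it stands.
- The arm moves only by the tool apply_moves, never from a script. Its argument "increments" is a list of rows, each an object with "dr": the turn, a rotation vector about the tool's x, y, z in degrees, a list of three; "travel": the shift along the tool's x, y, z in m, a list of three; "claw": the opening, from -1 (shut) to 1 (fully open), so that 0 is half open. In form: [{"dr": [wx, wy, wz], "travel": [dx, dy, dz], "claw": claw}, ...]. A call has 1 to 20 rows; each row is the pose to reach, as a shift and turn from the pose commanded when the call began, along the tool's axes at that moment; what a row does not reach only later rows make up. A row lasts 1/10 s, in which the tool goes at most 50 mm and 8.59 degrees, less where a joint would pass 70% of its speed; a pose out of reach is approached as far as the arm can. A call with a gripper value outside its range is refused whole. The fingers move at their own pace and stop on an object; "force" is the grip in N (left out, the last holds). Time passes only in rows, so rows that repeat a pose let the fingers close. It gives the time, the measured TCP pose, the force, the opening and the grip force at its end, in the units of the state.
- robot.get_state(): the state, without advancing time (a new reading comes with each control period).
- robot.snapshot(name): name is "scene" or "top"; returns a dict with "pixels" (384x512x3 uint8, red, green, blue), "fx", "fy", "cx", "cy" (pixels), "camera_from_world" (4x4, takes a point from world to camera coordinates). Camera axes: x right, y down, z forward; pixel columns grow to the right and rows downward; lengths in m; the calibration is good to about 2 mm. A picture is of the moment at which its call begins. There is no depth.
- robot.finish_job(): hands the job in; it is judged then, once.
Trained networks look in a picture, given as the dict that the camera call returned (one of the last four; its "shot" number tells which), for a name from the list of things; names that differ only in an ending like _2 or _b are one class to them, and where a whole thing is asked for, a point or a joint stands for the part that bears it (a point fixed in the world has none). Each returns a list of dicts, best first, with "conf" (0 to 1); they miss things now and then, are a little off and sometimes report something else, mostly with a low value. They report only what shows in the picture. A call takes as long as a camera call. They do not tell look-alikes from the thing itself.
- robot.trace(picture, thing): "region" (384x512 bool, what is visible of it) and "bbox" ([centre column, centre row, width, height] in pixels, round what is visible of it).
The state is a dict: "t": time; "joint_positions": joint angles; "joint_velocities": joint speeds; "tau": joint torques, N m; "ee_pos": TCP position; "tcp_rot": TCP orientation; "force": force on the tool from outside, world axes, zero at the start; "moment": the same for the moment, N m; "gripper_width": finger opening in m; "finger_force": force on a finger pad.
Only numpy, scipy, OpenCV 4.12 (cv2) and the standard library are available. Lean on these libraries where they do the work, as an engineer would, in place of code of your own. Each camera call takes 0.05 s, during which the arm holds its last target. There are 200 camera calls.

TASK

The aluminium sensor canister lies loose in the leaning bench vise and would spin if you turned its plug. Pump the vise's ratchet lever, one tooth a stroke, until the jaw grips the canister firmly; then twist the plug's handle anticlockwise (seen from above it) until it is free of its locking lugs, draw it straight out along the canister's leaning axis, and stand it gently, handle up, in the steel tray. Leave the canister clamped, and do not knock over or shift the bottles, beaker and jar standing around.

Things in the scene. Friction and masses are not known exactly. Their poses are not given: they have to be found in the camera images.
- vise: Grey vise, fixed, on 20 mm rubber feet; origin under its base plate, 20 mm over the bench; x away from the robot at yaw 0, y left, z up. Base plate x -50 to 120, y -230 to 85 mm, 14 mm thick. Canister mouth at (-27, 0, 162), plug handle at (-45, 0, 189), lever pivot at (11, -192, 64) mm. Ratchet housing y -235 to -122, up to z = 140; the ratchet bar sticks out to y = -278 at z = 117.
- lever_ball (a point): Centre of the black ball, 34 mm across, on the upright steel lever (12 mm round shaft) at the right end of the vise, about 273 mm over the bench. It follows the lever; at lever 0 its axes are the vise's. A stroke moves it about 44 mm, nearly level, along +y of the vise (towards the canister).
- lever (a joint): Lever swing, rad; pivot 190 mm below the ball. 0 = rest, leaning 0.115 away from the canister; 0.23 = end stop. Swung past 0.21 it advances the jaw one tooth; a spring returns it when let go, and it must be back below 0.01 to catch the next tooth. Needs about 6 N at the ball, 13 N in the clamping stroke. Once the jaw is tight it stalls at half stroke: do not force it.
- jaw (a joint): Ratchet jaw's travel towards the canister, m. 8 mm a tooth, starts at 0.004 to 0.028; a pawl stops it going back (it may first settle back by under a tooth). The pad meets the canister at 0.050: the last tooth but one leaves it about 1 mm short (0.048 to 0.0495), the next, at 0.056, holds it tight. 4 to 7 strokes in all.
- jaw_pad (a joint): How far the jaw's sprung rubber pad is pressed back, m: 0 until it meets the canister, about 0.006 when the jaw grips firmly (over 0.003 is needed), 0.014 at most.
- canister_mouth (a point): Centre of the mouth rim of the aluminium canister (70 mm across, 125 mm long) in the vise, where the plug's flange rests. z = the canister's axis out of the mouth, leaning 35 degrees from vertical towards -x of the vise. Unclamped, the canister spins about z together with the plug.
- plug_handle (a point): On the plug's black paddle handle: 56 mm long (x here), 14 mm thick (y), 40 mm tall (z -24 to +16 mm from this point). z = plug axis, outwards. Flange (67 mm across) top 24 mm below; foot of the nose 64 mm below. At the start x is turned 38 degrees clockwise (seen from above the handle) from the plane in which the canister leans.
- plug: The plug, 0.22 kg, origin 32 mm below plug_handle under the flange, same axes. Nose 40 mm across, 32 mm long, two side lugs 54 mm over their ends. Anticlockwise 75 degrees (63 will do; stop at 86) frees the lugs; before that a pull is blocked. Seal drag: about 0.2 N m to turn, 10 N to pull for the first 10 mm; clear of the canister after 35 mm.
- tray_floor (a point): Centre of the inner floor of the open steel tray, 115 x 135 mm outside (x, y here), 28 mm tall, wall and floor 4 mm. The floor lies 4 mm over the bench. 0.7 kg, loose.
- tape_roll: Roll of brown tape lying flat, 100 mm across, 48 mm tall, origin under its centre. It and the tray stand left of the vise, one nearer the robot, one farther; which is which varies.
- white_bottle: White dropper bottle, 54 mm across, 154 mm tall, origin under its centre. Left of the tray and tape.
- yellow_cap_bottle: Clear bottle with yellow cap, 60 mm across, 194 mm tall, origin under its centre. In front of the vise, on the lever's side.
- foil_beaker: Beaker wrapped in aluminium foil, 114 mm across, 99 mm tall, origin under its centre. Behind the vise.
- black_jar: Black jar, 62 mm across, 62 mm tall, origin under its centre. Behind the vise.
Not all that is in view belongs to the job. Of the things that look like the part that bears tray_floor, the smaller one is meant.

How it is judged:
By the outcome, as a careful person would: the job done as asked, in the order asked, and still so for the second after the job is handed in, with the robot touching nothing.
It also fails if it takes over 56 s, if anything falls off the work surface, if the arm or the gripper's body presses on something with over 40 N, if the wrist force passes 120 N, or if a joint passes its speed limit or range.

## Working session

There is one attempt and no reset: what is moved stays moved. The work goes in short steps, Python scripts to look and compute and a tool call to move; the robot and the scene stay as the last step left them, time stands still between calls to the robot, and variables do not carry over. Pictures are saved under pics/ and viewed, at most 10 in all, crops included, and the job is handed in when it is done.

Besides the shell and the picture viewer there is one more tool, called after "Call:" by a JSON object that holds its "op" and its "data", one argument or row to a line. apply_moves: Moves the arm, as the interface text tells. Its arguments: {"type":"object","properties":{"increments":{"type":"array"},"force":{"type":"number"}},"required":["increments"]}

```bash
ls; mkdir -p pics; cat > h.py <<'E'
import numpy as np, cv2
from plant import robot
from scipy.spatial.transform import Rotation as R
def snap(n): return robot.snapshot(n)
def save(p,f): cv2.imwrite(f,np.ascontiguousarray(p["pixels"][:,:,::-1]))
def ray(p,u,v):
    T=np.array(p["camera_from_world"]);c=-T[:3,:3].T@T[:3,3]
    d=T[:3,:3].T@np.array([(u-p["cx"])/p["fx"],(v-p["cy"])/p["fy"],1]);return c,d/np.linalg.norm(d)
def atz(p,u,v,z):
    c,d=ray(p,u,v);return c+d*(z-c[2])/d[2]
def tri(*a):
    A=np.zeros((3,3));b=np.zeros(3)
    for p,u,v in a:
        c,d=ray(p,u,v);M=np.eye(3)-np.outer(d,d);A+=M;b+=M@c
    return np.linalg.solve(A,b)
def proj(p,X):
    T=np.array(p["camera_from_world"]);q=T[:3,:3]@np.array(X)+T[:3,3]
    return np.array([p["fx"]*q[0]/q[2]+p["cx"],p["fy"]*q[1]/q[2]+p["cy"]])
E
python3 - <<'E'
from h import *
print(robot.grip_point_offset)
s=robot.get_state();print(s)
ps={n:snap(n) for n in("scene","top")}
for n,p in ps.items():
    T=np.array(p["camera_from_world"]);print(n,-T[:3,:3].T@T[:3,3],T[2,:3],p["fx"])
for th in["vise","lever_ball","plug_handle","canister_mouth","tray_floor","tape_roll","white_bottle","yellow_cap_bottle","foil_beaker","black_jar"]:
    for n,p in ps.items():
        for d in robot.trace(p,th)[:3]:print(th,n,round(d["conf"],2),np.round(d["bbox"],1))
im=np.hstack([ps["scene"]["pixels"],ps["top"]["pixels"]])
for n,p in ps.items(): save(p,f"pics/{n}0.png")
E
```

```text
pics
0.0188
{'t': 0.0, 'joint_positions': array([-1.07876963,  0.50186616, -0.42676055,  1.55142295,  0.22079215,
        1.13823641, -0.21027942]), 'joint_velocities': array([-1.08437121e-04, -3.98191592e-05,  2.07632871e-03, -2.11852867e-03,
       -6.28497320e-04,  2.72579904e-03, -9.02941034e-04]), 'tau': array([ 1.13464448e-03, -5.66606212e+01, -5.81590980e+00, -2.79114872e+01,
       -6.87610754e-02,  3.10887862e-02,  1.95540538e-04]), 'ee_pos': array([0.14734564, 0.63239348, 0.22567538]), 'tcp_rot': array([-3.58560499e-01, -3.12076617e+00,  2.92173109e-03]), 'force': array([ 0.21865855, -0.48800602,  1.35250253]), 'moment': array([ 0.0375166 ,  0.02666439, -0.00239504]), 'finger_force': 0.0, 'gripper_width': 0.09192720613322461}
scene [-0.20947554  1.36837647  0.83119633] [ 0.50747219 -0.75381486 -0.41741482] 493.4773324785053
top [0.13140662 0.08985844 1.58237388] [ 0.29956955  0.0634775  -0.95196044] 466.7732480387808
vise scene 0.55 [274.1 205.4  56.9  76.1]
vise top 0.84 [332.4 210.6 113.2  51. ]
lever_ball top 0.5 [374.3 199.5  24.2  26.6]
plug_handle scene 0.6 [293.2 178
[... 534 characters left out ...]
34.5 224.8  64.4  67.1]
tray_floor top 0.8 [232.4 199.6  46.9  39.2]
tape_roll scene 0.91 [271.6 270.8  28.9  34.1]
tape_roll top 0.61 [318.9 165.2  22.1  19.3]
tape_roll top 0.55 [211.7 240.7  34.3  31.2]
white_bottle scene 0.58 [228.3 259.1  22.3  45.2]
white_bottle top 0.75 [192.7 202.8  16.5  25.3]
yellow_cap_bottle scene 0.49 [293.1 179.4  11.9  17.4]
yellow_cap_bottle scene 0.34 [271.7 271.7  32.8  30.8]
yellow_cap_bottle top 0.79 [344.  254.8  25.6  26.6]
foil_beaker scene 0.6 [228.9 214.5  27.   37.6]
foil_beaker top 0.97 [286.2 163.1  34.1  28.7]
foil_beaker top 0.31 [302.4 213.8  22.6  22.6]
black_jar scene 0.62 [245.1 204.8  11.1  19. ]
black_jar top 0.86 [320.4 166.2  20.9  17.3]
```

```bash
python3 - <<'E'
import cv2
a=cv2.imread("pics/top0.png")[130:290,160:420];cv2.imwrite("pics/topc.png",cv2.resize(a,None,fx=3,fy=3,interpolation=cv2.INTER_CUBIC))
a=cv2.imread("pics/scene0.png")[120:340,160:400];cv2.imwrite("pics/scenec.png",cv2.resize(a,None,fx=2.7,fy=2.7,interpolation=cv2.INTER_CUBIC))
E
```

```text
(no output)
```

View pics/topc.png

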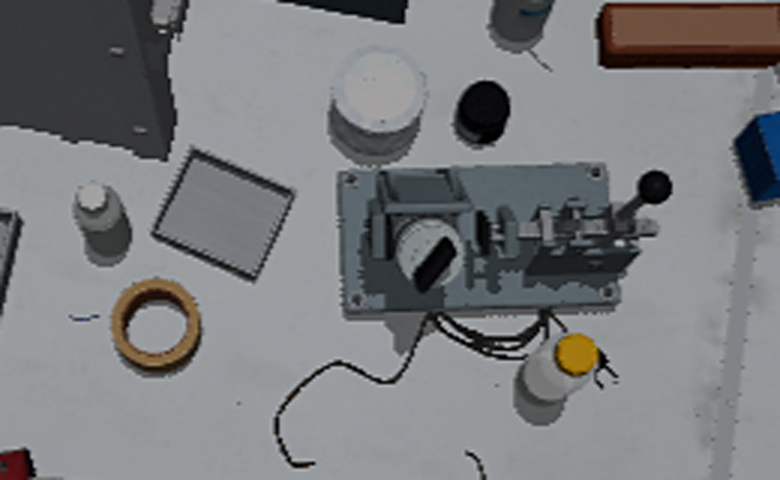

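View pics/scenec.png

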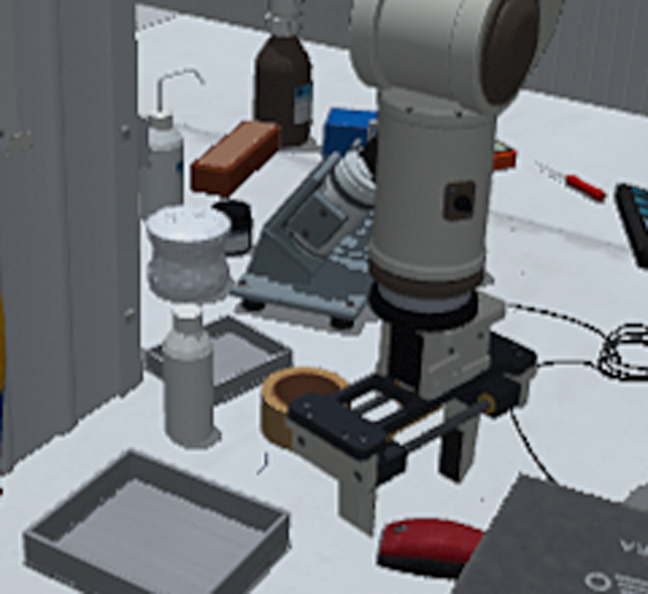

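The top crop shows the vise plate with its corners at crop (345,317), (340,172), (606,165) and (618,305), the ball at (653,187), and the handle at (434,263). Things that could be mistaken:
- **Tray:** the small one is at top (232,200) and a larger one at (134,225). I choose the small one, which lies beyond the tape at (212,240).
- **Lever ball:** the ball at (378,192) could be confused with the black jar at (321,166). I choose the ball on the shaft.

```bash
python3 - <<'E'
from h import *
p=snap("top"); np.set_printoptions(precision=4,suppress=True)
full=lambda u,v:(160+(u+.5)/3-.5,130+(v+.5)/3-.5)
px=[(344,317),(338,171),(606,163),(620,305)]
W=np.array([atz(p,*full(*q),.034)[:2] for q in px])
M=np.array([[-.05,.085],[.12,.085],[.12,-.23],[-.05,-.23]])
mw,mm=W.mean(0),M.mean(0);H=(M-mm).T@(W-mw);yaw=np.arctan2(H[0,1]-H[1,0],H[0,0]+H[1,1])
c,s=np.cos(yaw),np.sin(yaw);Rz=np.array([[c,-s],[s,c]]);o=mw-Rz@mm
print("yaw",np.degrees(yaw),"o",o,"res",(W-(M@Rz.T+o))*1000)
V=lambda x,y,z:np.r_[Rz@[x,y]+o,z+.02]
for n,q in dict(mouth=(-.027,0,.162),handle=(-.045,0,.189),pivot=(.011,-.192,.064),ball=(.011,-.192-.19*np.sin(.115),.253)).items():
    X=V(*q);print(n,X,"crop px",(proj(p,X)-[160,130])*3+1)
u=full(654,187);print("ball meas",atz(p,*u,.273));print("handle meas top",atz(p,*full(434,263),V(-.045-.009,0,.189+.013)[2]))
for nm,q in dict(tray=[(192,149),(296,190),(255,280),(152,236)]).items():
    C=np.array([atz(p,*full(*k),.028) for k in q]);print(nm,C.mean(0),np.linalg.norm(np.roll(C,-1,0)-C,axis=1),np.degrees(np.arctan2(*(C[1]-C[0])[1::-1])))
for th,z in(("tape_roll",.048),("white_bottle",.154),("yellow_cap_bottle",.194),("foil_beaker",.099),("black_jar",.062)):
    d=[k for k in robot.trace(p,th) if k["conf"]>.5]
    for k in d:print(th,k["bbox"][:2],atz(p,*k["bbox"][:2],z/2))
E
```

```text
yaw 13.852990370731618 o [0.5614 0.0285] res [[-2.4735 -0.7506]
 [ 1.9807 -1.0009]
 [ 0.5916 -0.0783]
 [-0.0988  1.8298]]
mouth [0.5352 0.0221 0.182 ] crop px [430.3228 258.148 ]
handle [0.5177 0.0178 0.209 ] crop px [434.1172 268.2908]
pivot [ 0.6181 -0.1552  0.084 ] crop px [591.8449 242.4864]
ball [ 0.6233 -0.1764  0.273 ] crop px [653.8929 189.1454]
ball meas [ 0.6255 -0.1762  0.273 ]
handle meas top [0.5194 0.0195 0.222 ]
tray [0.5836 0.2588 0.028 ] [0.1326 0.118  0.1303 0.1154] -100.69247134207963
tape_roll [213.6, 238.8] [0.4381 0.2984 0.024 ]
white_bottle [192.3, 203.1] [0.5322 0.3899 0.077 ]
yellow_cap_bottle [343.8, 254.1] [ 0.4608 -0.1321  0.097 ]
yellow_cap_bottle [330.4, 210.9] [ 0.5944 -0.0674  0.097 ]
foil_beaker [287.8, 163.8] [0.7489 0.1015 0.0495]
black_jar [317.1, 166.4] [ 0.768  -0.0023  0.031 ]
```

```bash
cat >> h.py <<'E'
np.set_printoptions(precision=4,suppress=True)
YAW=np.radians(13.85);O=np.array([.5620,.0288,.02])
RV=R.from_euler('z',YAW)
V=lambda x,y,z:RV.apply([x,y,z])+O
def rot(z,y):
    z=np.array(z)/np.linalg.norm(z);y=np.array(y);y=y-z*(y@z);y/=np.linalg.norm(y)
    return R.from_matrix(np.c_[np.cross(y,z),y,z])
def delta(X,Q=None):
    s=robot.get_state();R0=R.from_rotvec(s["tcp_rot"])
    return R0.inv().apply(np.array(X)-s["ee_pos"]), (np.degrees((R0.inv()*Q).as_rotvec()) if Q is not None else None)
def st():
    s=robot.get_state();print("t",round(s["t"],2),"pos",s["ee_pos"],"F",s["force"],"w",round(s["gripper_width"],4),"ff",round(s["finger_force"],1),"q",s["joint_positions"]);return s
E
python3 - <<'E'
from h import *
s=st();print(R.from_rotvec(s["tcp_rot"]).as_matrix())
yv=RV.apply([0,1,0])
for sg in(1,-1):
    Q=rot([0,0,-1],sg*yv);print(sg,delta([.624,-.176,.254],Q),delta([.624,-.176,.42],Q))
E
```

```text
t 1.4 pos [0.1474 0.6331 0.2267] F [-0.2042 -0.2294  0.1978] w 0.0918 ff 0.0 q [-1.0788  0.5009 -0.427   1.5504  0.2208  1.1383 -0.2103]
[[-0.974   0.2267 -0.    ]
 [ 0.2267  0.974  -0.    ]
 [ 0.     -0.     -1.    ]]
1 (array([-0.6477, -0.6799, -0.0273]), array([  0.    ,  -0.0028, -26.9543])) (array([-0.6477, -0.6799, -0.1933]), array([  0.    ,  -0.0028, -26.9543]))
-1 (array([-0.6477, -0.6799, -0.0273]), array([ -0.0039,  -0.    , 153.0457])) (array([-0.6477, -0.6799, -0.1933]), array([ -0.0039,  -0.    , 153.0457]))
```

Call:
{"op": "apply_moves", "data": {
  "increments": [
    {"dr": [0, 0, 0], "travel": [0, 0, -0.1], "claw": 0},
    {"dr": [0, 0, 0], "travel": [0, 0, -0.1], "claw": 0},
    {"dr": [0, 0, -9], "travel": [-0.13, -0.136, -0.18], "claw": 0},
    {"dr": [0, 0, -18], "travel": [-0.26, -0.272, -0.193], "claw": 0},
    {"dr": [0, 0, -27], "travel": [-0.39, -0.408, -0.193], "claw": 0},
    {"dr": [0, 0, -27], "travel": [-0.52, -0.544, -0.193], "claw": 0},
    {"dr": [0, 0, -27], "travel": [-0.648, -0.68, -0.193], "claw": 0},
    {"dr": [0, 0, -27], "travel": [-0.648, -0.68, -0.193], "claw": 0},
    {"dr": [0, 0, -27], "travel": [-0.648, -0.68, -0.193], "claw": 0},
    {"dr": [0, 0, -27], "travel": [-0.648, -0.68, -0.193], "claw": 0},
    {"dr": [0, 0, -27], "travel": [-0.648, -0.68, -0.193], "claw": 0},
    {"dr": [0, 0, -27], "travel": [-0.648, -0.68, -0.193], "claw": 0},
    {"dr": [0, 0, -27], "travel": [-0.648, -0.68, -0.193], "claw": 0},
    {"dr": [0, 0, -27], "travel": [-0.648, -0.68, -0.193], "claw": 0},
    {"dr": [0, 0, -27], "travel": [-0.648, -0.68, -0.193], "claw": 0},
    {"dr": [0, 0, -27], "travel": [-0.648, -0.68, -0.193], "claw": 0},
    {"dr": [0, 0, -27], "travel": [-0.648, -0.68, -0.193], "claw": 0},
    {"dr": [0, 0, -27], "travel": [-0.648, -0.68, -0.193], "claw": 0},
    {"dr": [0, 0, -27], "travel": [-0.648, -0.68, -0.193], "claw": 0}
  ]
}}

```text
t: 3.3
ee_pos: [0.5741, -0.0913, 0.4132]
tcp_rot: [-0.381, 3.118, -0.0]
force: [0.3, 1.0, 0.3]
gripper_width: 0.0458
finger_force: 0.0
```

```bash
python3 - <<'E'
from h import *
p=snap("scene");t=snap("top");s=st()
yv=RV.apply([0,1,0]);Q=rot([0,0,-1],yv);B=[.6243,-.1763,.254]
print(delta(B,Q))
for th in("lever_ball","plug_handle","tray_floor"):
    for n,q in(("s",p),("t",t)):
        for k in robot.trace(q,th)[:2]:print(th,n,round(k["conf"],2),k["bbox"])
print("exp scene ball",proj(p,[.6243,-.1763,.273]),"handle",proj(p,V(-.045,0,.189)),"top",proj(t,[.6243,-.1763,.273]))
a=cv2.resize(np.ascontiguousarray(p["pixels"][140:300,190:400,::-1]),None,fx=3,fy=3,interpolation=cv2.INTER_CUBIC);cv2.imwrite("pics/s1.png",a)
E
```

```text
t 3.4 pos [ 0.5747 -0.0979  0.4121] F [-0.3302  0.5893 -0.0834] w 0.0459 ff 0.0 q [ 0.0167  0.2298  0.1282  1.4781 -0.0249  1.4351  1.9478]
(array([-0.0305, -0.087 ,  0.1584]), array([-0.248 , -0.0682, -0.5546]))
lever_ball s 0.56 [302.0, 156.1, 10.6, 41.2]
lever_ball t 0.65 [194.6, 202.1, 15.9, 24.6]
lever_ball t 0.22 [335.8, 254.8, 1.7, 12.0]
plug_handle s 0.86 [298.5, 181.0, 19.4, 22.4]
plug_handle t 0.89 [302.5, 214.6, 18.8, 23.1]
tray_floor s 0.9 [217.8, 321.6, 99.3, 74.2]
tray_floor s 0.76 [241.6, 253.5, 49.6, 30.0]
tray_floor t 0.89 [234.0, 201.6, 43.0, 41.1]
tray_floor t 0.71 [136.0, 225.1, 59.8, 68.1]
exp scene ball [302.4871 140.0036] handle [300.3083 178.6132] top [377.637  192.3837]
```

View pics/s1.png

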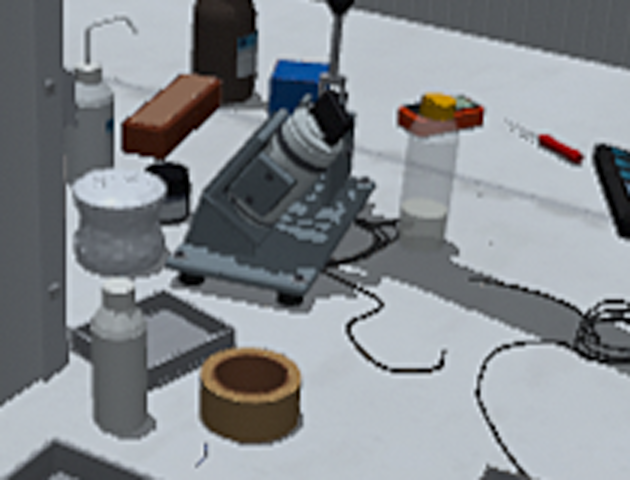

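The scene picture shows the ball at about pixel (303.7,141), against an expected (302.5,140), and the handle at (299,180). The model agrees to 2–3 mm. Next I descend over the ball.

Call:
{"op": "apply_moves", "data": {
  "increments": [
    {"dr": [0, 0, 0], "travel": [-0.015, -0.043, 0], "claw": 0.2},
    {"dr": [0, 0, 0], "travel": [-0.03, -0.087, 0], "claw": 0.2},
    {"dr": [0, 0, 0], "travel": [-0.03, -0.087, 0], "claw": 0.2},
    {"dr": [0, 0, 0], "travel": [-0.03, -0.087, 0], "claw": 0.2},
    {"dr": [0, 0, 0], "travel": [-0.03, -0.087, 0.03], "claw": 0.2},
    {"dr": [0, 0, 0], "travel": [-0.03, -0.087, 0.06], "claw": 0.2},
    {"dr": [0, 0, 0], "travel": [-0.03, -0.087, 0.09], "claw": 0.2},
    {"dr": [0, 0, 0], "travel": [-0.03, -0.087, 0.09], "claw": 0.2}
  ]
}}

```text
t: 4.5
ee_pos: [0.6207, -0.1633, 0.3188]
tcp_rot: [0.384, -3.111, -0.006]
force: [-0.7, -1.3, -0.6]
gripper_width: 0.0554
finger_force: 0.0
```

```bash
python3 - <<'E'
from h import *
st()
yv=RV.apply([0,1,0]);Q=rot([0,0,-1],yv);B=[.6243,-.1763,.254]
print(delta(B,Q))
E
```

```text
t 4.5 pos [ 0.6207 -0.1633  0.3188] F [-0.654  -1.3118 -0.5737] w 0.0554 ff 0.0 q [ 0.1048  0.3912  0.1535  1.4689 -0.0619  1.2941  2.0809]
(array([-0.0008, -0.0138,  0.0647]), array([ 0.2733, -0.3698,  0.231 ]))
```

Call:
{"op": "apply_moves", "data": {
  "increments": [
    {"dr": [0, 0, 0], "travel": [0, -0.0, 0], "claw": 0.2},
    {"dr": [0, 0, 0], "travel": [0, 0, 0], "claw": 0.2}
  ]
}}

```text
t: 4.7
ee_pos: [0.6244, -0.1661, 0.3254]
tcp_rot: [-0.381, 3.115, -0.001]
force: [-0.5, 0.3, 0.8]
gripper_width: 0.0551
finger_force: 0.0
```

```bash
python3 - <<'E'
from h import *
st()
yv=RV.apply([0,1,0]);Q=rot([0,0,-1],yv);B=[.6243,-.1763,.254]
print(delta(B,Q))
E
```

```text
t 4.7 pos [ 0.6244 -0.1661  0.3254] F [-0.5362  0.2835  0.8064] w 0.0551 ff 0.0 q [ 0.106   0.3878  0.1555  1.4591 -0.0614  1.2957  2.0811]
(array([ 0.0028, -0.0097,  0.0714]), array([-0.0725,  0.1997,  0.1135]))
```

Call:
{"op": "apply_moves", "data": {
  "increments": [
    {"dr": [0, 0, 0], "travel": [0.003, -0.01, 0], "claw": 0.2},
    {"dr": [0, 0, 0], "travel": [0.003, -0.01, 0.03], "claw": 0.2},
    {"dr": [0, 0, 0], "travel": [0.003, -0.01, 0.06], "claw": 0.2},
    {"dr": [0, 0, 0], "travel": [0.003, -0.01, 0.071], "claw": 0.2},
    {"dr": [0, 0, 0], "travel": [0.003, -0.01, 0.071], "claw": 0},
    {"dr": [0, 0, 0], "travel": [0.003, -0.01, 0.071], "claw": 0}
  ]
}}

```text
t: 5.3
ee_pos: [0.6237, -0.1779, 0.2533]
tcp_rot: [-0.379, 3.117, -0.001]
force: [-0.1, -0.1, 0.0]
gripper_width: 0.047
finger_force: 0.0
```

```bash
python3 - <<'E'
from h import *
s=st();print(delta([.6243,-.1763,.254]))
t=snap("top")
for X in([.6243,-.1763,.273],s["ee_pos"]):print((proj(t,X)-[310,150])*6)
a=cv2.resize(np.ascontiguousarray(t["pixels"][150:240,310:420,::-1]),None,fx=6,fy=6,interpolation=cv2.INTER_CUBIC);cv2.imwrite("pics/t2.png",a)
E
```

```text
t 5.3 pos [ 0.6237 -0.1779  0.2533] F [-0.1298 -0.1074  0.0074] w 0.047 ff 0.0 q [ 0.1248  0.4417  0.1536  1.544  -0.0713  1.1593  2.1053]
(array([-0.001 ,  0.0014, -0.0007]), None)
[405.8221 254.3024]
[398.8999 268.3219]
```

View pics/t2.png

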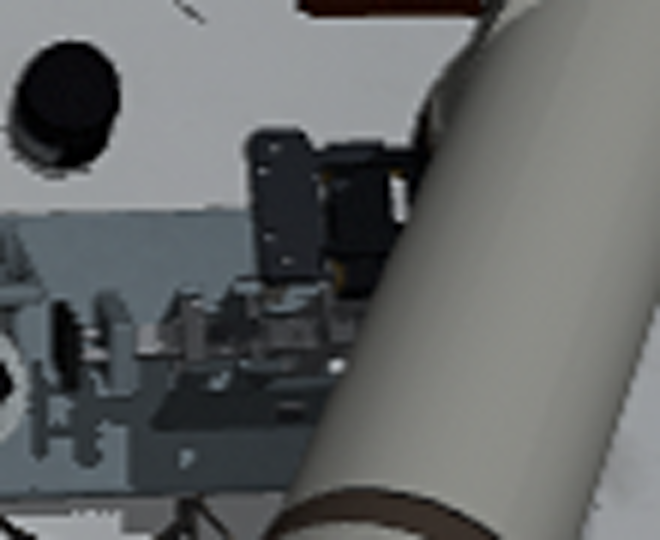

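The arm hides the ball, but the jaw pad shows at crop (65,340). I'll start the first stroke and feel for contact.

Call:
{"op": "apply_moves", "data": {
  "increments": [
    {"dr": [0, 0, 0], "travel": [0, 0.012, 0], "claw": 0},
    {"dr": [0, 0, 0], "travel": [0, 0.025, 0], "claw": 0},
    {"dr": [0, 0, 0], "travel": [0, 0.025, 0], "claw": 0}
  ]
}}

```text
t: 5.65
ee_pos: [0.6173, -0.1501, 0.2529]
tcp_rot: [-0.385, 3.116, 0.001]
force: [-0.0, -1.2, 1.2]
gripper_width: 0.0459
finger_force: 0.4
```

Call:
{"op": "apply_moves", "data": {
  "increments": [
    {"dr": [0, 0, 0], "travel": [0, 0.012, 0], "claw": 0},
    {"dr": [0, 0, 0], "travel": [0, 0.022, 0], "claw": 0},
    {"dr": [0, 0, 0], "travel": [0, 0.022, 0], "claw": 0}
  ]
}}

```text
t: 5.95
ee_pos: [0.6114, -0.1292, 0.2519]
tcp_rot: [0.384, -3.118, -0.002]
force: [1.1, -1.7, 0.8]
gripper_width: 0.0457
finger_force: 0.7
```

```bash
python3 - <<'E'
from h import *
s=st();yv=RV.apply([0,1,0]);print(RV.inv().apply(s["ee_pos"]-np.array([.6237,-.1779,.2533])),RV.inv().apply(s["force"]))
E
```

```text
t 5.95 pos [ 0.6114 -0.1292  0.2519] F [ 1.1111 -1.6788  0.8335] w 0.0457 ff 0.7 q [ 0.0616  0.4009  0.1387  1.6061 -0.0606  1.1392  2.0306]
[-0.0003  0.0502 -0.0014] [ 0.677  -1.8959  0.8335]
```

```bash
python3 - <<'E'
from h import *
p=snap("scene");s=st()
lv=lambda a:V(.011,-.192-.19*np.sin(.115-a),.064+.19*np.cos(.115-a))
for a in(0,.1,.2,.23):print(a,(proj(p,lv(a))-[260,90])*6)
print("tcp",(proj(p,s["ee_pos"])-[260,90])*6)
cv2.imwrite("pics/s3.png",cv2.resize(np.ascontiguousarray(p["pixels"][90:190,260:360,::-1]),None,fx=6,fy=6,interpolation=cv2.INTER_CUBIC))
E
```

```text
t 6.0 pos [ 0.6115 -0.1301  0.2518] F [ 1.0856 -1.7686  1.1542] w 0.0459 ff 0.6 q [ 0.0622  0.4014  0.1394  1.6056 -0.0606  1.139   2.0312]
0 [255.4033 300.6145]
0.1 [247.1296 307.4461]
0.2 [238.5029 317.4257]
0.23 [235.8593 321.03  ]
tcp [233.5457 356.3556]
```

View pics/s3.png

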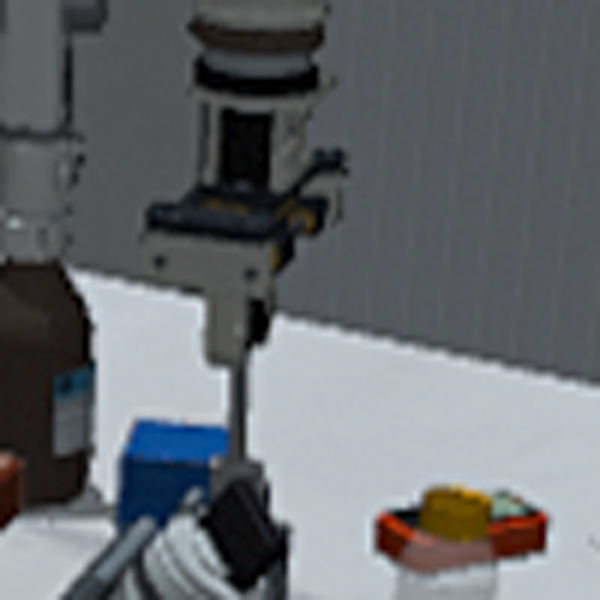

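The ball sits behind the near finger and the shaft at (238,400) has swung over. I'll push a few millimetres further to feel the end stop, then return.

Call:
{"op": "apply_moves", "data": {
  "increments": [
    {"dr": [0, 0, 0], "travel": [0, 0.003, 0], "claw": 0},
    {"dr": [0, 0, 0], "travel": [0, 0.003, 0], "claw": 0}
  ]
}}

```text
t: 6.2
ee_pos: [0.6109, -0.1288, 0.2516]
tcp_rot: [0.38, -3.118, 0.0]
force: [1.4, -1.3, 0.5]
gripper_width: 0.0458
finger_force: 1.0
```

Call:
{"op": "apply_moves", "data": {
  "increments": [
    {"dr": [0, 0, 0], "travel": [0, 0.004, 0], "claw": 0},
    {"dr": [0, 0, 0], "travel": [0, 0.004, 0], "claw": 0}
  ]
}}

```text
t: 6.4
ee_pos: [0.6104, -0.1269, 0.2516]
tcp_rot: [-0.377, 3.118, -0.004]
force: [3.6, -5.3, -2.2]
gripper_width: 0.0459
finger_force: 3.2
```

```bash
python3 - <<'E'
from h import *
s=st();print(RV.inv().apply(s["ee_pos"]-np.array([.6237,-.1779,.2533])),RV.inv().apply(s["force"]),s["moment"])
E
```

```text
t 6.4 pos [ 0.6104 -0.1269  0.2516] F [ 3.6049 -5.3402 -2.2183] w 0.0459 ff 3.2 q [ 0.0551  0.397   0.1396  1.6126 -0.0568  1.1343  2.0196]
[-0.0008  0.0527 -0.0017] [ 2.2217 -6.0479 -2.2183] [-1.0812 -0.8038  0.0688]
```

Call:
{"op": "apply_moves", "data": {
  "increments": [
    {"dr": [0, 0, 0], "travel": [0, 0.004, 0], "claw": 0},
    {"dr": [0, 0, 0], "travel": [0, 0.004, 0], "claw": 0}
  ]
}}

```text
t: 6.6
ee_pos: [0.61, -0.1256, 0.2515]
tcp_rot: [-0.375, 3.117, -0.009]
force: [7.8, -10.7, -4.0]
gripper_width: 0.046
finger_force: 5.8
```

Call:
{"op": "apply_moves", "data": {
  "increments": [
    {"dr": [0, 0, 0], "travel": [0, -0.02, 0], "claw": 0},
    {"dr": [0, 0, 0], "travel": [0, -0.045, 0], "claw": 0},
    {"dr": [0, 0, 0], "travel": [0, -0.058, 0], "claw": 0},
    {"dr": [0, 0, 0], "travel": [0, -0.058, 0], "claw": 0},
    {"dr": [0, 0, 0], "travel": [0, -0.058, 0], "claw": 0},
    {"dr": [0, 0, 0], "travel": [0, -0.058, 0], "claw": 0}
  ]
}}

```text
t: 7.2
ee_pos: [0.6228, -0.1752, 0.2515]
tcp_rot: [0.383, -3.118, -0.003]
force: [-0.2, 0.0, -0.5]
gripper_width: 0.0459
finger_force: 0.0
```

```bash
python3 - <<'E'
from h import *
s=st();print(RV.inv().apply(s["ee_pos"]-np.array([.6237,-.1779,.2533])))
t=snap("top")
q0=robot.trace(t,"jaw_pad")+robot.trace(t,"jaw");print([(k["conf"],k["bbox"]) for k in q0])
cv2.imwrite("pics/j1.png",cv2.resize(np.ascontiguousarray(t["pixels"][185:230,280:350,::-1]),None,fx=10,fy=10,interpolation=cv2.INTER_CUBIC))
# predicted vise y of the dark pad's left edge at z~.137
for y in(.0,-.035,-.04,-.06,-.08):print(y,(proj(t,V(.01,y,.117))-[280,185])*10)
E
```

```text
t 7.2 pos [ 0.6228 -0.1752  0.2515] F [-0.1817  0.0133 -0.4773] w 0.0459 ff 0.0 q [ 0.1227  0.4422  0.1523  1.5474 -0.0724  1.1585  2.105 ]
[-0.0002  0.0029 -0.0018]
[(0.7, [339.5, 209.1, 49.3, 18.5])]
0.0 [209.2691 231.1312]
-0.035 [317.6852 227.4781]
-0.04 [333.1691 226.9564]
-0.06 [395.0941 224.8698]
-0.08 [457.0026 222.7838]
```

View pics/j1.png

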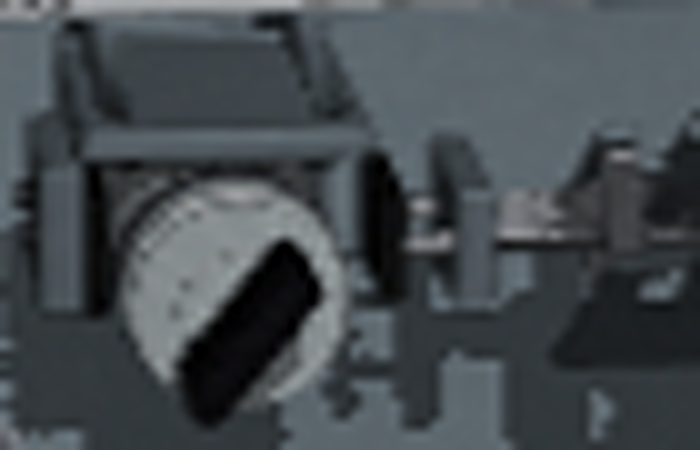

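The jaw pad's right edge is now at crop x≈405, against about 430 before, so it has advanced one 8 mm tooth. The gap to the canister looks like about 17 mm. Next stroke.

Call:
{"op": "apply_moves", "data": {
  "increments": [
    {"dr": [0, 0, 0], "travel": [0, 0.018, 0], "claw": 0},
    {"dr": [0, 0, 0], "travel": [0, 0.036, 0], "claw": 0},
    {"dr": [0, 0, 0], "travel": [0, 0.053, 0], "claw": 0},
    {"dr": [0, 0, 0], "travel": [0, 0.053, 0], "claw": 0},
    {"dr": [0, 0, 0], "travel": [0, 0.053, 0], "claw": 0}
  ]
}}

```text
t: 7.85
ee_pos: [0.6103, -0.1266, 0.2522]
tcp_rot: [-0.38, 3.117, -0.005]
force: [3.0, -7.1, -1.4]
gripper_width: 0.046
finger_force: 3.7
```

Call:
{"op": "apply_moves", "data": {
  "increments": [
    {"dr": [0, 0, 0], "travel": [0, -0.018, 0], "claw": 0},
    {"dr": [0, 0, 0], "travel": [0, -0.036, 0], "claw": 0},
    {"dr": [0, 0, 0], "travel": [0, -0.054, 0], "claw": 0},
    {"dr": [0, 0, 0], "travel": [0, -0.054, 0], "claw": 0},
    {"dr": [0, 0, 0], "travel": [0, -0.054, 0], "claw": 0}
  ]
}}

```text
t: 8.35
ee_pos: [0.6229, -0.1786, 0.2513]
tcp_rot: [0.378, -3.118, -0.001]
force: [0.0, 0.1, -0.2]
gripper_width: 0.0462
finger_force: 0.0
```

```bash
cat >> h.py <<'E'
def jaw(n):
    t=snap("top");cv2.imwrite(n,t["pixels"][185:230,280:350,::-1])
    g=t["pixels"].astype(int).sum(2);print("rows",[list(g[r,312:334]) for r in(204,206,208)])
    for k in robot.trace(t,"jaw")[:1]:print("jaw bbox",k["bbox"],k["bbox"][0]-k["bbox"][2]/2)
E
python3 - <<'E'
from h import *
s=st();print(RV.inv().apply(s["ee_pos"]-np.array([.6237,-.1779,.2533])))
a=cv2.imread("pics/j1.png");b=cv2.resize(a,(70,45),interpolation=cv2.INTER_AREA).astype(int).sum(2);print([list(b[r-185,32:54]) for r in(204,206,208)])
jaw("pics/j2.png")
E
```

```text
t 8.35 pos [ 0.6229 -0.1786  0.2513] F [ 0.0018  0.1369 -0.1617] w 0.0462 ff 0.0 q [ 0.1258  0.4443  0.155   1.5448 -0.073   1.159   2.107 ]
[-0.0009 -0.0005 -0.002 ]
[[np.int64(228), np.int64(302), np.int64(317), np.int64(214), np.int64(72), np.int64(9), np.int64(21), np.int64(28), np.int64(144), np.int64(233), np.int64(249), np.int64(144), np.int64(74), np.int64(129), np.int64(255), np.int64(293), np.int64(293), np.int64(285), np.int64(321), np.int64(372), np.int64(348), np.int64(292)], [np.int64(196), np.int64(279), np.int64(313), np.int64(211), np.int64(73), np.int64(12), np.int64(38), np.int64(45), np.int64(85), np.int64(247), np.int64(276), np.int64(159), np.int64(77), np.int64(121), np.int64(223), np.int64(258), np.int64(255), np.int64(241), np.int64(335), np.int64(372), np.int64(348), np.int64(323)], [np.int64(370), np.int64(275), np.int64(297), np.int64(217), np.int64(75), np.int64(11), np.int64(39), np.int64(41), np.int64(122), np.int64(285), np.int64(276), np.int64(252), np.int64(317), np.int64(227), np.int64(225), np.int64(255), np.int64(260), np.int64(270), np.int64(364)
[... 386 characters left out ...]
t64(199), np.int64(90), np.int64(0), np.int64(41), np.int64(49), np.int64(48), np.int64(247), np.int64(285), np.int64(181), np.int64(89), np.int64(70), np.int64(209), np.int64(253), np.int64(265), np.int64(239), np.int64(345), np.int64(379), np.int64(357), np.int64(328), np.int64(273), np.int64(321), np.int64(355)], [np.int64(389), np.int64(200), np.int64(14), np.int64(37), np.int64(47), np.int64(42), np.int64(230), np.int64(295), np.int64(259), np.int64(253), np.int64(150), np.int64(205), np.int64(253), np.int64(265), np.int64(236), np.int64(395), np.int64(397), np.int64(377), np.int64(382), np.int64(349), np.int64(389), np.int64(400)]]
jaw bbox [339.6, 208.0, 48.3, 16.8] 315.45000000000005
```

Call:
{"op": "apply_moves", "data": {
  "increments": [
    {"dr": [0, 0, 0], "travel": [0, 0.018, 0], "claw": 0},
    {"dr": [0, 0, 0], "travel": [0, 0.036, 0], "claw": 0},
    {"dr": [0, 0, 0], "travel": [0, 0.055, 0], "claw": 0},
    {"dr": [0, 0, 0], "travel": [0, 0.055, 0], "claw": 0},
    {"dr": [0, 0, 0], "travel": [0, 0.055, 0], "claw": 0}
  ]
}}

```text
t: 8.95
ee_pos: [0.6104, -0.1269, 0.2522]
tcp_rot: [-0.379, 3.116, -0.009]
force: [4.6, -9.7, -3.5]
gripper_width: 0.0461
finger_force: 5.4
```

Call:
{"op": "apply_moves", "data": {
  "increments": [
    {"dr": [0, 0, 0], "travel": [0, -0.018, 0], "claw": 0},
    {"dr": [0, 0, 0], "travel": [0, -0.036, 0], "claw": 0},
    {"dr": [0, 0, 0], "travel": [0, -0.054, 0], "claw": 0},
    {"dr": [0, 0, 0], "travel": [0, -0.054, 0], "claw": 0},
    {"dr": [0, 0, 0], "travel": [0, -0.054, 0], "claw": 0}
  ]
}}

```text
t: 9.45
ee_pos: [0.6227, -0.1773, 0.2514]
tcp_rot: [0.378, -3.118, -0.002]
force: [0.4, 0.2, -0.2]
gripper_width: 0.046
finger_force: 0.0
```

```bash
sed -i 's/list(g\[r,312:334\])/g[r,305:334].tolist()/' h.py; python3 - <<'E'
from h import *
s=st();print(RV.inv().apply(s["ee_pos"]-np.array([.6237,-.1779,.2533])))
jaw("pics/j3.png")
E
```

```text
t 9.45 pos [ 0.6227 -0.1773  0.2514] F [ 0.4213  0.2353 -0.2054] w 0.046 ff 0.0 q [ 0.1236  0.4433  0.1554  1.5463 -0.0733  1.1586  2.1058]
[-0.0008  0.0008 -0.0019]
rows [[425, 407, 335, 268, 190, 183, 120, 33, 26, 25, 15, 234, 268, 184, 91, 73, 232, 307, 307, 289, 296, 333, 348, 331, 280, 324, 359, 349, 321], [419, 429, 449, 403, 410, 406, 290, 113, 27, 45, 34, 184, 273, 255, 132, 65, 198, 255, 263, 240, 264, 353, 366, 335, 323, 341, 326, 263, 300], [416, 431, 448, 367, 422, 432, 433, 390, 205, 49, 33, 187, 286, 252, 239, 202, 215, 252, 261, 240, 274, 373, 390, 358, 388, 377, 369, 361, 373]]
jaw bbox [304.0, 215.8, 22.4, 26.0] 292.8
```

Call:
{"op": "apply_moves", "data": {
  "increments": [
    {"dr": [0, 0, 0], "travel": [0, 0.016, 0], "claw": 0},
    {"dr": [0, 0, 0], "travel": [0, 0.03, 0], "claw": 0},
    {"dr": [0, 0, 0], "travel": [0, 0.042, 0], "claw": 0},
    {"dr": [0, 0, 0], "travel": [0, 0.042, 0], "claw": 0}
  ]
}}

```text
t: 9.95
ee_pos: [0.6128, -0.1362, 0.2531]
tcp_rot: [-0.382, 3.117, -0.005]
force: [0.6, -8.1, 1.4]
gripper_width: 0.0455
finger_force: 3.7
```

Call:
{"op": "apply_moves", "data": {
  "increments": [
    {"dr": [0, 0, 0], "travel": [0, 0.013, 0], "claw": 0},
    {"dr": [0, 0, 0], "travel": [0, 0.013, 0], "claw": 0}
  ]
}}

```text
t: 10.15
ee_pos: [0.6106, -0.127, 0.253]
tcp_rot: [-0.378, 3.115, -0.012]
force: [5.8, -12.6, -1.3]
gripper_width: 0.0458
finger_force: 6.3
```

Call:
{"op": "apply_moves", "data": {
  "increments": [
    {"dr": [0, 0, 0], "travel": [0, 0.003, 0], "claw": 0},
    {"dr": [0, 0, 0], "travel": [0, 0.003, 0], "claw": 0}
  ]
}}

```text
t: 10.35
ee_pos: [0.6105, -0.1264, 0.253]
tcp_rot: [-0.375, 3.114, -0.015]
force: [7.1, -15.3, -2.3]
gripper_width: 0.0462
finger_force: 8.0
```

Call:
{"op": "apply_moves", "data": {
  "increments": [
    {"dr": [0, 0, 0], "travel": [0, -0.018, 0], "claw": 0},
    {"dr": [0, 0, 0], "travel": [0, -0.036, 0], "claw": 0},
    {"dr": [0, 0, 0], "travel": [0, -0.056, 0], "claw": 0},
    {"dr": [0, 0, 0], "travel": [0, -0.056, 0], "claw": 0},
    {"dr": [0, 0, 0], "travel": [0, -0.056, 0], "claw": 0}
  ]
}}

```text
t: 10.85
ee_pos: [0.6222, -0.1736, 0.2513]
tcp_rot: [0.381, -3.118, -0.003]
force: [0.1, -0.7, -0.9]
gripper_width: 0.0459
finger_force: 0.0
```

```bash
python3 - <<'E'
from h import *
s=st();print(RV.inv().apply(s["ee_pos"]-np.array([.6237,-.1779,.2533])))
jaw("pics/j4.png")
E
```

```text
t 10.85 pos [ 0.6222 -0.1736  0.2513] F [ 0.1414 -0.747  -0.8921] w 0.0459 ff 0.0 q [ 0.1188  0.4408  0.1547  1.5501 -0.0735  1.1576  2.1025]
[-0.0004  0.0046 -0.002 ]
rows [[424, 409, 335, 267, 218, 193, 119, 35, 17, 18, 151, 149, 92, 75, 208, 299, 308, 293, 292, 332, 339, 330, 318, 340, 323, 332, 322, 312, 337], [416, 428, 449, 403, 410, 408, 291, 112, 30, 46, 44, 264, 166, 60, 195, 250, 259, 244, 265, 353, 368, 337, 335, 346, 329, 266, 303, 323, 343], [417, 432, 449, 369, 424, 431, 388, 374, 209, 47, 47, 263, 258, 205, 214, 253, 263, 242, 278, 373, 391, 361, 400, 385, 378, 367, 381, 319, 390]]
jaw bbox [336.5, 209.4, 47.8, 15.8] 312.6
```

The pad stayed put while the jaw plate moved about 2 px, so the pad is being pressed, and the stroke needed more force. To be sure, I'll do a gentle half-stroke stall check.

Call:
{"op": "apply_moves", "data": {
  "increments": [
    {"dr": [0, 0, 0], "travel": [0, 0.012, 0], "claw": 0},
    {"dr": [0, 0, 0], "travel": [0, 0.024, 0], "claw": 0},
    {"dr": [0, 0, 0], "travel": [0, 0.031, 0], "claw": 0},
    {"dr": [0, 0, 0], "travel": [0, 0.031, 0], "claw": 0}
  ]
}}

```text
t: 11.35
ee_pos: [0.6156, -0.1476, 0.2537]
tcp_rot: [-0.378, 3.115, -0.009]
force: [1.6, -8.7, 3.2]
gripper_width: 0.0457
finger_force: 4.7
```

```bash
python3 - <<'E'
from h import *
s=st();print(RV.inv().apply(s["ee_pos"]-np.array([.6237,-.1779,.2533])),RV.inv().apply(s["force"]))
jaw("pics/j5.png")
E
```

```text
t 11.35 pos [ 0.6156 -0.1476  0.2537] F [ 1.6169 -8.7188  3.1976] w 0.0457 ff 4.7 q [ 0.0784  0.4108  0.15    1.5882 -0.0607  1.1423  2.0535]
[-0.0006  0.0314  0.0004] [-0.5172 -8.8524  3.1976]
rows [[424, 407, 334, 269, 218, 194, 119, 38, 32, 30, 43, 79, 101, 264, 305, 307, 282, 236, 315, 342, 325, 208, 171, 170, 174, 170, 137, 164, 202], [417, 429, 447, 400, 410, 407, 287, 112, 33, 45, 64, 76, 86, 219, 256, 264, 252, 349, 380, 360, 332, 227, 180, 192, 187, 177, 153, 180, 196], [416, 430, 447, 368, 424, 433, 387, 372, 207, 49, 48, 274, 166, 213, 254, 261, 257, 363, 357, 366, 351, 273, 204, 224, 206, 196, 195, 207, 227]]
jaw bbox [335.5, 209.9, 47.6, 20.8] 311.7
```

It stalls near half stroke at about 9 N with the pad unmoved, and the 4th stroke did reach the end stop, so the canister is clamped at four strokes. I'll let the lever return and rise clear.

Call:
{"op": "apply_moves", "data": {
  "increments": [
    {"dr": [0, 0, 0], "travel": [0, -0.015, 0], "claw": 0},
    {"dr": [0, 0, 0], "travel": [0, -0.03, 0], "claw": 0},
    {"dr": [0, 0, 0], "travel": [0, -0.034, 0], "claw": 0.1},
    {"dr": [0, 0, 0], "travel": [0, -0.034, 0], "claw": 0.2},
    {"dr": [0, 0, 0], "travel": [0, -0.034, -0.03], "claw": 0.2},
    {"dr": [0, 0, 0], "travel": [0, -0.034, -0.08], "claw": 0.2},
    {"dr": [0, 0, 0], "travel": [0, -0.034, -0.13], "claw": 0.2},
    {"dr": [0, 0, 0], "travel": [0, -0.034, -0.15], "claw": 0.2},
    {"dr": [0, 0, 0], "travel": [0, -0.034, -0.15], "claw": 0.2}
  ]
}}

```text
t: 12.35
ee_pos: [0.6249, -0.1767, 0.4067]
tcp_rot: [-0.382, 3.11, -0.002]
force: [0.7, 1.2, 0.1]
gripper_width: 0.0554
finger_force: 0.0
```

```bash
cat >> h.py <<'E'
c35,s35=np.cos(np.radians(35)),np.sin(np.radians(35))
AX=RV.apply([-s35,0,c35]);E1=RV.apply([c35,0,s35]);E2=RV.apply([0,1,0]);HP=V(-.045,0,.189)
def hvec(a): # handle x,y at angle a deg ccw from lean plane
    a=np.radians(a);return np.cos(a)*E1+np.sin(a)*E2, -np.sin(a)*E1+np.cos(a)*E2
E
python3 - <<'E'
from h import *
s=st()
hx,hy=hvec(-38)
for sg in(1,-1):
    Q=rot(-AX,sg*hy)
    for h in(.1,):print(sg,delta(HP+AX*(h-.0188+.004),Q))
t=snap("top")
for z in(-.024,.016):
    print(z,[ (proj(t,HP+AX*z+hx*a*.028+hy*b*.007)).round(1).tolist() for a,b in((1,1),(1,-1),(-1,-1),(-1,1))])
g=t["pixels"].astype(int).sum(2)
m=(g<75).astype(np.uint8);n,l,stt,cc=cv2.connectedComponentsWithStats(m[195:235,290:320]);print(stt[1:],cc[1:]+[290,195])
for p,n in((t,"top"),(snap("scene"),"scene")):
    k=robot.trace(p,"plug_handle")[:1];print(n,[(q["conf"],q["bbox"],np.argwhere(q["region"]).mean(0)[::-1]) for q in k],proj(p,HP+AX*.0))
    jx=robot.trace(p,"lever_ball")[:2];print([(q["conf"],q["bbox"]) for q in jx])
cv2.imwrite("pics/t6.png",cv2.resize(np.ascontiguousarray(t["pixels"][160:260,270:400,::-1]),None,fx=6,fy=6,interpolation=cv2.INTER_CUBIC))
E
```

```text
t 12.35 pos [ 0.6249 -0.1767  0.4067] F [0.6612 1.1852 0.0705] w 0.0554 ff 0.0 q [ 0.1161  0.3607  0.1687  1.3213 -0.0614  1.4568  2.0962]
1 (array([0.1061, 0.2152, 0.1266]), array([-11.5379, -33.255 ,  37.0298]))
-1 (array([0.1061, 0.2152, 0.1266]), array([  42.4246,  -14.7193, -136.3714]))
-0.024 [[307.2, 208.0], [310.8, 210.5], [299.6, 224.3], [296.0, 221.9]]
0.016 [[308.9, 212.3], [312.6, 214.9], [301.1, 229.0], [297.4, 226.5]]
[[  2   6   2   1   2]
 [ 21   6   5  11  28]
 [  0   9   2  12  14]
 [ 28  10   1   3   3]
 [  8  14  14  19 119]
 [ 28  16   1   1   1]
 [ 25  19   1   1   1]
 [ 13  39   1   1   1]
 [ 16  39   2   1   2]] [[292.5    201.    ]
 [313.4286 205.1429]
 [290.1429 209.7143]
 [318.     206.    ]
 [304.2101 218.0336]
 [318.     211.    ]
 [315.     214.    ]
 [303.     234.    ]
 [306.5    234.    ]]
top [(0.87, [303.2, 216.9, 16.2, 22.8], array([303.0141, 215.0479]))] [304.3204 218.8933]
[(0.78, [371.9, 197.8, 20.9, 21.8])]
scene [(0.58, [282.2, 189.5, 73.3, 103.4], array([281.0681, 208.923 ]))] [300.3083 178.6132]
[(0.59, [301.4, 155.7, 12.0, 40.0])]
```

View pics/t6.png

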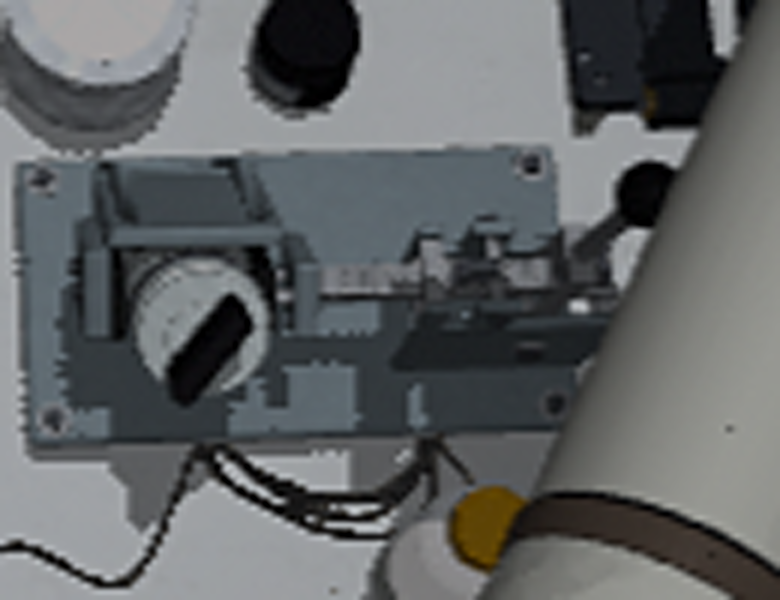

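The picture shows the jaw against the canister, the ball back at rest at crop (645,193), and the handle centred at top pixel (304.2,218.0), against a predicted (304.2,218.9). Now I move to the pre-grasp along the plug axis.

Call:
{"op": "apply_moves", "data": {
  "increments": [
    {"dr": [-2.9, -8.3, 9.3], "travel": [0.02, 0.043, 0], "claw": 0.2},
    {"dr": [-5.8, -16.6, 18.5], "travel": [0.045, 0.09, 0], "claw": 0},
    {"dr": [-8.7, -25, 27.8], "travel": [0.07, 0.14, 0.03], "claw": -0.2},
    {"dr": [-11.5, -33.3, 37], "travel": [0.09, 0.18, 0.07], "claw": -0.2},
    {"dr": [-11.5, -33.3, 37], "travel": [0.106, 0.215, 0.1], "claw": -0.2},
    {"dr": [-11.5, -33.3, 37], "travel": [0.106, 0.215, 0.127], "claw": -0.2},
    {"dr": [-11.5, -33.3, 37], "travel": [0.106, 0.215, 0.127], "claw": -0.2},
    {"dr": [-11.5, -33.3, 37], "travel": [0.106, 0.215, 0.127], "claw": -0.2},
    {"dr": [-11.5, -33.3, 37], "travel": [0.106, 0.215, 0.127], "claw": -0.2},
    {"dr": [-11.5, -33.3, 37], "travel": [0.106, 0.215, 0.127], "claw": -0.2}
  ]
}}

```text
t: 13.65
ee_pos: [0.4702, 0.0045, 0.2761]
tcp_rot: [0.542, 2.518, 0.352]
force: [0.1, 0.6, 0.1]
gripper_width: 0.037
finger_force: 0.0
```

```bash
sed -i 's/HP=V(-.045,0,.189)/HP=V(-.0435,0,.189)/' h.py; python3 - <<'E'
from h import *
s=st()
hx,hy=hvec(-38);Q=rot(-AX,hy)
for h in(.1,.004):print(h,delta(HP+AX*(h-.0188),Q))
p=snap("scene")
a=p["pixels"][120:220,250:350,::-1]
print("handle",(proj(p,HP)-[250,120])*6,"tcp",(proj(p,s["ee_pos"])-[250,120])*6, "top",(proj(p,HP+AX*.016)-[250,120])*6)
cv2.imwrite("pics/s7.png",cv2.resize(np.ascontiguousarray(a),None,fx=6,fy=6,interpolation=cv2.INTER_CUBIC))
E
```

```text
t 13.65 pos [0.4702 0.0045 0.2761] F [0.0954 0.5775 0.0787] w 0.037 ff 0.0 q [ 0.0052 -0.2403  0.0524  2.4013 -0.3879  0.4254  1.5159]
0.1 (array([-0.0018,  0.0036,  0.0033]), array([-0.2346, -0.2463, -0.1303]))
0.004 (array([-0.0022,  0.0039,  0.0993]), array([-0.2346, -0.2463, -0.1303]))
handle [299.2497 351.269 ] tcp [398.8748 249.92  ] top [316.6317 331.8697]
```

View pics/s7.png

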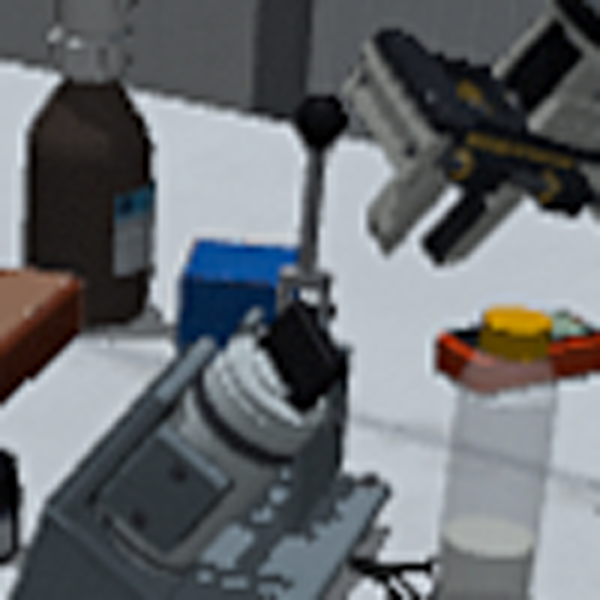

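The handle sits at crop (302,355), against a predicted (299,351), so within 2 mm. J7 has only about 60° of room for the twist, so I'll flip the tool half a turn first, which gives the same grasp.

Call:
{"op": "apply_moves", "data": {
  "increments": [
    {"dr": [0, 0, 8.5], "travel": [-0.002, 0.0035, 0.01], "claw": -0.2},
    {"dr": [0, 0, 17], "travel": [-0.002, 0.0035, 0.02], "claw": -0.2},
    {"dr": [0, 0, 25.5], "travel": [-0.002, 0.0035, 0.03], "claw": -0.2},
    {"dr": [0, 0, 34], "travel": [-0.002, 0.0035, 0.03], "claw": -0.2},
    {"dr": [0, 0, 42.5], "travel": [-0.002, 0.0035, 0.03], "claw": -0.2},
    {"dr": [0, 0, 51], "travel": [-0.002, 0.0035, 0.03], "claw": -0.2},
    {"dr": [0, 0, 59.5], "travel": [-0.002, 0.0035, 0.03], "claw": -0.2},
    {"dr": [0, 0, 68], "travel": [-0.002, 0.0035, 0.03], "claw": -0.2},
    {"dr": [0, 0, 76.5], "travel": [-0.002, 0.0035, 0.03], "claw": -0.2},
    {"dr": [0, 0, 85], "travel": [-0.002, 0.0035, 0.03], "claw": -0.2},
    {"dr": [0, 0, 93.5], "travel": [-0.002, 0.0035, 0.03], "claw": -0.2},
    {"dr": [0, 0, 102], "travel": [-0.002, 0.0035, 0.03], "claw": -0.2},
    {"dr": [0, 0, 110.5], "travel": [-0.002, 0.0035, 0.03], "claw": -0.2},
    {"dr": [0, 0, 119], "travel": [-0.002, 0.0035, 0.03], "claw": -0.2},
    {"dr": [0, 0, 127.5], "travel": [-0.002, 0.0035, 0.03], "claw": -0.2},
    {"dr": [0, 0, 136], "travel": [-0.002, 0.0035, 0.03], "claw": -0.2},
    {"dr": [0, 0, 144.5], "travel": [-0.002, 0.0035, 0.03], "claw": -0.2},
    {"dr": [0, 0, 153], "travel": [-0.002, 0.0035, 0.03], "claw": -0.2},
    {"dr": [0, 0, 161.5], "travel": [-0.002, 0.0035, 0.03], "claw": -0.2},
    {"dr": [0, 0, 161.5], "travel": [-0.002, 0.0035, 0.03], "claw": -0.2}
  ]
}}

```text
t: 15.7
ee_pos: [0.4887, 0.0109, 0.2528]
tcp_rot: [-2.842, 0.146, -0.849]
force: [0.4, 0.1, 0.9]
gripper_width: 0.0367
finger_force: 0.0
```

```bash
python3 - <<'E'
from h import *
s=st()
hx,hy=hvec(-38);Q=rot(-AX,-hy)
for h in(.06,.004):print(h,delta(HP+AX*(h-.0188),Q))
E
```

```text
t 15.7 pos [0.4887 0.0109 0.2528] F [0.4316 0.0667 0.8876] w 0.0367 ff 0.0 q [ 0.5163 -0.1523 -0.4305  2.3879 -0.6802  0.3863 -1.0315]
0.06 (array([ 0.0011, -0.0002,  0.013 ]), array([ 0.1758,  0.3173, 18.2609]))
0.004 (array([ 0.0014, -0.0003,  0.069 ]), array([ 0.1758,  0.3173, 18.2609]))
```

Now turn the remaining 18°, go in along the axis and grip.

Call:
{"op": "apply_moves", "data": {
  "increments": [
    {"dr": [0, 0, 8.5], "travel": [0.001, 0, 0.01], "claw": -0.2},
    {"dr": [0.2, 0.3, 17], "travel": [0.001, 0, 0.015], "claw": -0.2},
    {"dr": [0.2, 0.3, 18.3], "travel": [0.001, 0, 0.02], "claw": -0.2},
    {"dr": [0.2, 0.3, 18.3], "travel": [0.001, 0, 0.04], "claw": -0.2},
    {"dr": [0.2, 0.3, 18.3], "travel": [0.001, 0, 0.055], "claw": -0.2},
    {"dr": [0.2, 0.3, 18.3], "travel": [0.001, 0, 0.068], "claw": -0.2},
    {"dr": [0.2, 0.3, 18.3], "travel": [0.001, 0, 0.068], "claw": -0.2},
    {"dr": [0.2, 0.3, 18.3], "travel": [0.001, 0, 0.068], "claw": -0.2}
  ]
}}

```text
t: 16.5
ee_pos: [0.5266, 0.0186, 0.1972]
tcp_rot: [-2.712, 0.571, -0.782]
force: [-0.5, 0.5, 0.5]
gripper_width: 0.0366
finger_force: 0.0
```

```bash
python3 - <<'E'
from h import *
s=st()
hx,hy=hvec(-38);Q=rot(-AX,-hy)
print(delta(HP+AX*(.004-.0188),Q))
E
```

```text
t 16.5 pos [0.5266 0.0186 0.1972] F [-0.4751  0.5023  0.4634] w 0.0366 ff 0.0 q [-0.0159  0.0343  0.0315  2.3942 -0.8912  0.191  -1.1337]
(array([ 0.0001, -0.0019,  0.0013]), array([0.0344, 0.1771, 0.34  ]))
```

Call:
{"op": "apply_moves", "data": {
  "increments": [
    {"dr": [0, 0, 0], "travel": [0, -0.001, 0], "claw": -0.7},
    {"dr": [0, 0, 0], "travel": [0, -0.001, 0], "claw": -1},
    {"dr": [0, 0, 0], "travel": [0, -0.001, 0], "claw": -1},
    {"dr": [0, 0, 0], "travel": [0, -0.001, 0], "claw": -1},
    {"dr": [0, 0, 0], "travel": [0, -0.001, 0], "claw": -1}
  ],
  "force": 45
}}

```text
t: 17.0
ee_pos: [0.5262, 0.0203, 0.1981]
tcp_rot: [-2.708, 0.577, -0.781]
force: [-0.4, 2.2, -1.2]
gripper_width: 0.0137
finger_force: 45.0
```

```bash
python3 - <<'E'
from h import *
s=st();Q0=R.from_rotvec(s["tcp_rot"])
print("tool F",Q0.inv().apply(s["force"]),"M",Q0.inv().apply(s["moment"]))
hx,hy=hvec(-38);print(delta(HP+AX*(.004-.0188),rot(-AX,-hy)))
E
```

```text
t 17.0 pos [0.5262 0.0203 0.1981] F [-0.3811  2.2303 -1.2074] w 0.0137 ff 45.0 q [-0.0332  0.0309  0.0454  2.3953 -0.8851  0.1917 -1.148 ]
tool F [-1.8243 -1.4353  1.0905] M [-0.0364 -0.8409 -0.0003]
(array([ 0.0008, -0.0002,  0.002 ]), array([-0.0541,  0.1912,  0.0554]))
```

Call:
{"op": "apply_moves", "data": {
  "increments": [
    {"dr": [0, 0, -5], "travel": [0, 0, 0], "claw": -1},
    {"dr": [0, 0, -10], "travel": [0, 0, 0], "claw": -1},
    {"dr": [0, 0, -15], "travel": [0, 0, 0], "claw": -1},
    {"dr": [0, 0, -20], "travel": [0, 0, 0], "claw": -1},
    {"dr": [0, 0, -25], "travel": [0, 0, 0], "claw": -1},
    {"dr": [0, 0, -30], "travel": [0, 0, 0], "claw": -1},
    {"dr": [0, 0, -35], "travel": [0, 0, 0], "claw": -1},
    {"dr": [0, 0, -35], "travel": [0, 0, 0], "claw": -1}
  ]
}}

```text
t: 17.8
ee_pos: [0.5261, 0.0197, 0.1978]
tcp_rot: [-2.902, -0.278, -0.905]
force: [0.2, -1.0, -3.1]
gripper_width: 0.0139
finger_force: 45.0
```

```bash
cat >> h.py <<'E'
def tw():
    s=st();Q0=R.from_rotvec(s["tcp_rot"]);print("tool F",Q0.inv().apply(s["force"]),"M",Q0.inv().apply(s["moment"]))
    y=-Q0.as_matrix()[:,1];print("handle angle",np.degrees(np.arctan2(-y@E1,y@E2)),"tilt err",np.degrees(np.arccos(-Q0.as_matrix()[:,2]@AX)))
    print("off from HP in (e1,e2,ax)",[round(float(v@(s["ee_pos"]-HP)),4) for v in(E1,E2,AX)])
E
python3 - <<'E'
from h import *
tw()
E
```

```text
t 17.8 pos [0.5261 0.0197 0.1978] F [ 0.2205 -1.0048 -3.0892] w 0.0139 ff 45.0 q [-0.031   0.0312  0.0439  2.3956 -0.8844  0.1909 -0.5369]
tool F [-1.7324  1.1229  2.5178] M [-0.1959 -1.067  -0.2095]
handle angle -2.930468270288858 tilt err 0.17076291394223153
off from HP in (e1,e2,ax) [-0.0011, -0.0002, -0.0128]
```

The moment reads 0.21 N m and the forces stay low, so the plug is turning in a held canister. I'll continue.

Call:
{"op": "apply_moves", "data": {
  "increments": [
    {"dr": [0, 0, -5], "travel": [0, 0, 0], "claw": -1},
    {"dr": [0, 0, -10], "travel": [0, 0, 0], "claw": -1},
    {"dr": [0, 0, -15], "travel": [0, 0, 0], "claw": -1},
    {"dr": [0, 0, -20], "travel": [0, 0, 0], "claw": -1},
    {"dr": [0, 0, -25], "travel": [0, 0, 0], "claw": -1},
    {"dr": [0, 0, -30], "travel": [0, 0, 0], "claw": -1},
    {"dr": [0, 0, -35], "travel": [0, 0, 0], "claw": -1},
    {"dr": [0, 0, -40], "travel": [0, 0, 0], "claw": -1},
    {"dr": [0, 0, -41], "travel": [0, 0, 0], "claw": -1},
    {"dr": [0, 0, -41], "travel": [0, 0, 0], "claw": -1}
  ]
}}

```text
t: 18.8
ee_pos: [0.5262, 0.0198, 0.1979]
tcp_rot: [2.596, 1.259, 0.887]
force: [-0.4, -1.0, -1.6]
gripper_width: 0.0137
finger_force: 45.0
```

```bash
python3 - <<'E'
from h import *
tw()
t=snap("top");cv2.imwrite("pics/x8.png",cv2.resize(np.ascontiguousarray(t["pixels"][160:260,270:400,::-1]),None,fx=6,fy=6,interpolation=cv2.INTER_CUBIC))
E
```

```text
t 18.8 pos [0.5262 0.0198 0.1979] F [-0.415  -1.0089 -1.5609] w 0.0137 ff 45.0 q [-0.0294  0.0313  0.0419  2.3954 -0.884   0.1906  0.1747]
tool F [-1.6632 -0.1767  0.9106] M [ 0.3787 -1.1771 -0.1547]
handle angle 37.88310167719385 tilt err 0.15820235533903684
off from HP in (e1,e2,ax) [-0.001, -0.0001, -0.0129]
```

Call:
{"op": "apply_moves", "data": {
  "increments": [
    {"dr": [0, 0, 0], "travel": [0, 0, -0.005], "claw": -1},
    {"dr": [0, 0, 0], "travel": [0, 0, -0.01], "claw": -1},
    {"dr": [0, 0, 0], "travel": [0, 0, -0.015], "claw": -1},
    {"dr": [0, 0, 0], "travel": [0, 0, -0.02], "claw": -1},
    {"dr": [0, 0, 0], "travel": [0, 0, -0.02], "claw": -1}
  ]
}}

```text
t: 19.35
ee_pos: [0.515, 0.0178, 0.2147]
tcp_rot: [2.595, 1.261, 0.888]
force: [-0.3, 0.4, -3.0]
gripper_width: 0.0139
finger_force: 45.0
```

```bash
python3 - <<'E'
from h import *
tw()
E
```

```text
t 19.35 pos [0.515  0.0178 0.2147] F [-0.2808  0.3582 -3.05  ] w 0.0139 ff 45.0 q [-0.0308 -0.0269  0.0501  2.4011 -0.7142  0.2298  0.009 ]
tool F [-1.2459 -1.4895  2.3955] M [ 0.6282 -0.9445 -0.0041]
handle angle 37.94806465407961 tilt err 0.18555612220585171
off from HP in (e1,e2,ax) [-0.0006, 0.0006, 0.0074]
```

Call:
{"op": "apply_moves", "data": {
  "increments": [
    {"dr": [0, 0, 0], "travel": [0, 0, -0.01], "claw": -1},
    {"dr": [0, 0, 0], "travel": [0, 0, -0.02], "claw": -1},
    {"dr": [0, 0, 0], "travel": [0, 0, -0.03], "claw": -1},
    {"dr": [0, 0, 0], "travel": [0, 0, -0.035], "claw": -1},
    {"dr": [0, 0, 0], "travel": [0, 0, -0.035], "claw": -1},
    {"dr": [0, 0, 0], "travel": [0, 0, -0.035], "claw": -1}
  ]
}}

```text
t: 19.95
ee_pos: [0.4959, 0.0129, 0.243]
tcp_rot: [2.594, 1.263, 0.887]
force: [-0.6, 0.8, -2.7]
gripper_width: 0.0139
finger_force: 45.0
```

```bash
python3 - <<'E'
from h import *
tw()
s=robot.get_state();R0=R.from_rotvec(s["tcp_rot"])
print("up in tool",R0.inv().apply([0,0,1]))
# tray: edges; long side 135 = tray y
p=snap("top");full=lambda u,v:(160+(u+.5)/3-.5,130+(v+.5)/3-.5)
C=np.array([atz(p,*full(*k),.028) for k in[(192,149),(296,190),(255,280),(152,236)]]);c=C.mean(0);print("tray",c)
u=C[1]-C[0]+C[2]-C[3];u/=np.linalg.norm(u);print("long dir",u)
for k in robot.trace(p,"tray_floor")[:2]:print(k["conf"],atz(p,*k["bbox"][:2],.014))
# keep 4 mm grip offset; upright pose options by yaw of tool y
Y=R0.as_matrix()[:,1]
for a in np.radians([0,]):
    Q=rot([0,0,-1],Y);print("upright Y",Q.as_matrix()[:,1]);
for yv in(u,np.cross([0,0,1],u),-u,-np.cross([0,0,1],u)):
    Q=rot([0,0,-1],yv);print(yv,delta([c[0],c[1],.2],Q),delta([c[0],c[1],.2],Q)[0])
E
```

```text
t 19.95 pos [0.4959 0.0129 0.243 ] F [-0.6153  0.7967 -2.7229] w 0.0139 ff 45.0 q [ 0.0146 -0.1226  0.0213  2.4035 -0.5366  0.3124 -0.161 ]
tool F [-0.9257 -1.8861  2.0033] M [ 0.6645 -0.932  -0.0705]
handle angle 38.02631254506824 tilt err 0.18918003739364214
off from HP in (e1,e2,ax) [-0.0006, 0.0004, 0.0419]
up in tool [ 0.4519  0.3506 -0.8202]
tray [0.5836 0.2588 0.028 ]
long dir [-0.1953 -0.9807  0.    ]
0.85 [0.5931 0.2638 0.014 ]
0.56 [0.429  0.5719 0.014 ]
upright Y [ 0.7265 -0.6872  0.    ]
[-0.1953 -0.9807  0.    ] (array([ 0.2079, -0.1133,  0.118 ]), array([  3.9538, -36.4186,  61.1588])) [ 0.2079 -0.1133  0.118 ]
[ 0.9807 -0.1953  0.    ] (array([ 0.2079, -0.1133,  0.118 ]), array([ 27.4009, -22.034 , -25.9623])) [ 0.2079 -0.1133  0.118 ]
[ 0.1953  0.9807 -0.    ] (array([ 0.2079, -0.1133,  0.118 ]), array([  41.2521,    4.4786, -112.6055])) [ 0.2079 -0.1133  0.118 ]
[-0.9807  0.1953 -0.    ] (array([ 0.2079, -0.1133,  0.118 ]), array([-29.7191, -36.9579, 146.9903])) [ 0.2079 -0.1133  0.118 ]
```

The plug is out: it has moved 55 mm along the axis and its weight shows in the force. Lift, bring it upright, and carry it over the tray with the gripper's long side turned away from the white bottle.

Call:
{"op": "apply_moves", "data": {
  "increments": [
    {"dr": [0, 0, 0], "travel": [0.018, 0.014, -0.033], "claw": -1},
    {"dr": [0, 0, 0], "travel": [0.036, 0.028, -0.066], "claw": -1},
    {"dr": [5, -4, -5], "travel": [0.055, 0.02, -0.066], "claw": -1},
    {"dr": [10, -8, -10], "travel": [0.09, 0.002, -0.05], "claw": -1},
    {"dr": [15, -12, -15], "travel": [0.13, -0.018, -0.03], "claw": -1},
    {"dr": [20, -16, -20], "travel": [0.17, -0.038, -0.01], "claw": -1},
    {"dr": [24, -19, -23], "travel": [0.21, -0.058, 0.015], "claw": -1},
    {"dr": [27.4, -22, -26], "travel": [0.253, -0.078, 0.036], "claw": -1},
    {"dr": [27.4, -22, -26], "travel": [0.253, -0.078, 0.036], "claw": -1},
    {"dr": [27.4, -22, -26], "travel": [0.253, -0.078, 0.036], "claw": -1},
    {"dr": [27.4, -22, -26], "travel": [0.253, -0.078, 0.036], "claw": -1},
    {"dr": [27.4, -22, -26], "travel": [0.253, -0.078, 0.036], "claw": -1},
    {"dr": [27.4, -22, -26], "travel": [0.253, -0.078, 0.036], "claw": -1}
  ]
}}

```text
t: 21.35
ee_pos: [0.5841, 0.2568, 0.3028]
tcp_rot: [2.428, 1.989, 0.006]
force: [-0.1, 0.9, -2.5]
gripper_width: 0.014
finger_force: 45.0
```

```bash
python3 - <<'E'
from h import *
s=st()
c=np.array([.585,.260]);Q=rot([0,0,-1],[.9807,-.1953,0])
for z in(.12,.058):print(delta([*c,z],Q))
p=snap("scene");t=snap("top")
f=lambda q,r,o,n:cv2.resize(np.ascontiguousarray(q["pixels"][r[0]:r[1],r[2]:r[3],::-1]),(390,390),interpolation=cv2.INTER_CUBIC)
cv2.imwrite("pics/c9.png",np.hstack([f(p,(150,300,190,340),0,0),f(t,(130,260,190,320),0,0)]))
print((proj(p,[*c,.004])-[190,150])*2.6,(proj(t,[*c,.004])-[190,130])*3+[390,0])
E
```

```text
t 21.35 pos [0.5841 0.2568 0.3028] F [-0.1328  0.9236 -2.5383] w 0.014 ff 45.0 q [-0.1747  0.4105 -0.3881  1.4979  0.1618  1.2605 -0.7806]
(array([ 0.0031, -0.0006,  0.1828]), array([ 0.2652, -0.0541, -0.0883]))
(array([ 0.0031, -0.0009,  0.2448]), array([ 0.2652, -0.0541, -0.0883]))
[132.5267 274.8351] [522.8528 216.861 ]
```

View pics/c9.png

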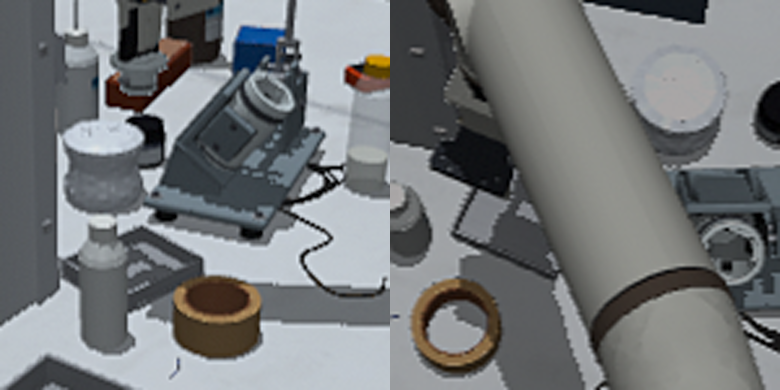

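The canister mouth is open at left-panel (265,95), the plug hangs from the gripper at (140,75), and the tray centre (133,270) matches the projection. I'll lower it.

Call:
{"op": "apply_moves", "data": {
  "increments": [
    {"dr": [0.2, 0, 0], "travel": [0.003, -0.001, 0.03], "claw": -1},
    {"dr": [0.2, 0, 0], "travel": [0.003, -0.001, 0.07], "claw": -1},
    {"dr": [0.2, 0, 0], "travel": [0.003, -0.001, 0.11], "claw": -1},
    {"dr": [0.2, 0, 0], "travel": [0.003, -0.001, 0.15], "claw": -1},
    {"dr": [0.2, 0, 0], "travel": [0.003, -0.001, 0.18], "claw": -1},
    {"dr": [0.2, 0, 0], "travel": [0.003, -0.001, 0.205], "claw": -1},
    {"dr": [0.2, 0, 0], "travel": [0.003, -0.001, 0.22], "claw": -1},
    {"dr": [0.2, 0, 0], "travel": [0.003, -0.001, 0.23], "claw": -1},
    {"dr": [0.2, 0, 0], "travel": [0.003, -0.001, 0.236], "claw": -1},
    {"dr": [0.2, 0, 0], "travel": [0.003, -0.001, 0.238], "claw": -1},
    {"dr": [0.2, 0, 0], "travel": [0.003, -0.001, 0.238], "claw": -1}
  ]
}}

```text
t: 22.55
ee_pos: [0.5843, 0.262, 0.0634]
tcp_rot: [-2.427, -1.993, 0.0]
force: [0.2, 0.7, -2.2]
gripper_width: 0.0138
finger_force: 45.0
```

```bash
python3 - <<'E'
from h import *
s=st();Q=rot([0,0,-1],[.9807,-.1953,0]);print(delta([.585,.260,.055],Q),s["moment"])
E
```

```text
t 22.55 pos [0.5843 0.262  0.0634] F [ 0.1535  0.7267 -2.1755] w 0.0138 ff 45.0 q [-0.2234  0.6617 -0.3306  1.6906  0.2703  0.8349 -0.8675]
(array([-0.0018,  0.0011,  0.0084]), array([-0.0702, -0.0574,  0.0488])) [-0.1069  0.0736  0.0357]
```

Call:
{"op": "apply_moves", "data": {
  "increments": [
    {"dr": [0, 0, 0], "travel": [0, 0, 0.002], "claw": -1},
    {"dr": [0, 0, 0], "travel": [0, 0, 0.004], "claw": -1},
    {"dr": [0, 0, 0], "travel": [0, 0, 0.006], "claw": -1},
    {"dr": [0, 0, 0], "travel": [0, 0, 0.006], "claw": -1}
  ]
}}

```text
t: 22.95
ee_pos: [0.5835, 0.2616, 0.0564]
tcp_rot: [-2.426, -1.992, 0.003]
force: [-0.6, -0.2, -2.7]
gripper_width: 0.0134
finger_force: 45.0
```

Call:
{"op": "apply_moves", "data": {
  "increments": [
    {"dr": [0, 0, 0], "travel": [0, 0, 0.001], "claw": -1},
    {"dr": [0, 0, 0], "travel": [0, 0, 0.002], "claw": -1},
    {"dr": [0, 0, 0], "travel": [0, 0, 0.002], "claw": -1}
  ]
}}

```text
t: 23.25
ee_pos: [0.5838, 0.2619, 0.0555]
tcp_rot: [-2.427, -1.993, 0.002]
force: [-2.2, -0.5, 4.9]
gripper_width: 0.0139
finger_force: 45.0
```

It touched down at the expected height. Release, then back off straight up.

Call:
{"op": "apply_moves", "data": {
  "increments": [
    {"dr": [0, 0, 0], "travel": [0, 0, 0], "claw": -0.6},
    {"dr": [0, 0, 0], "travel": [0, 0, 0], "claw": -0.4},
    {"dr": [0, 0, 0], "travel": [0, 0, 0], "claw": -0.3},
    {"dr": [0, 0, 0], "travel": [0, 0, 0], "claw": -0.3},
    {"dr": [0, 0, 0], "travel": [0, 0, -0.01], "claw": -0.3},
    {"dr": [0, 0, 0], "travel": [0, 0, -0.03], "claw": -0.3},
    {"dr": [0, 0, 0], "travel": [0, 0, -0.07], "claw": -0.3},
    {"dr": [0, 0, 0], "travel": [0, 0, -0.12], "claw": -0.3},
    {"dr": [0, 0, 0], "travel": [0, 0, -0.17], "claw": -0.3},
    {"dr": [0, 0, 0], "travel": [0, 0, -0.22], "claw": -0.3},
    {"dr": [0, 0, 0], "travel": [0, 0, -0.25], "claw": -0.3},
    {"dr": [0, 0, 0], "travel": [0, 0, -0.25], "claw": -0.3},
    {"dr": [0, 0, 0], "travel": [0, 0, -0.25], "claw": -0.3}
  ]
}}

```text
t: 24.55
ee_pos: [0.5845, 0.2617, 0.306]
tcp_rot: [-2.427, -1.993, -0.001]
force: [-0.3, -0.3, -0.1]
gripper_width: 0.0318
finger_force: 0.0
```

```bash
python3 - <<'E'
from h import *
s=st()
p=snap("scene");t=snap("top")
f=lambda q,r:cv2.resize(np.ascontiguousarray(q["pixels"][r[0]:r[1],r[2]:r[3],::-1]),(390,390),interpolation=cv2.INTER_CUBIC)
cv2.imwrite("pics/c10.png",np.hstack([f(p,(170,300,190,320)),f(t,(130,260,190,320))]))
print((proj(p,[.584,.262,.068])-[190,170])*3)
E
```

```text
t 24.55 pos [0.5845 0.2617 0.306 ] F [-0.332  -0.3377 -0.121 ] w 0.0318 ff 0.0 q [-0.1776  0.4161 -0.3934  1.4833  0.1615  1.2737 -0.7836]
[153.1339 205.7839]
```

View pics/c10.png

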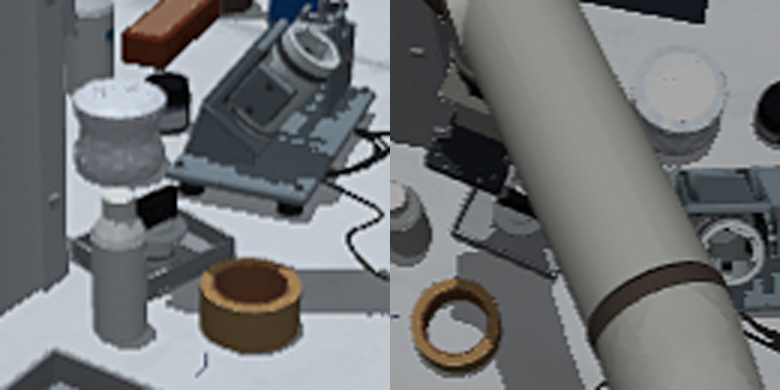

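The plug stands upright in the small tray, handle at left-panel (157,207) with the flange below it at (165,240). Nothing around it has moved, so I'm handing in.

```bash
python3 -c "
from plant import robot
print(robot.finish_job())"
```

```text
the job is handed in; nothing more can be done
None
```

I clamped the canister with four lever strokes, twisted the plug 76° anticlockwise, drew it straight out and stood it handle up in the small tray. The job was handed in at about 25 s, with no verdict returned; the last pictures showed nothing around it shifted.

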